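# Flip the vitamin marker over

## Task

The vitamins in the tall bottle have been taken for today: with a fingertip, gently push the flip marker in front of the tall bottle up and right over its pivot, so that it lies flat on the riser with its tick face up. Do not pinch it, fling it or press hard, leave the short jar's marker as it is, do not lift or shift anything that stands around, and finish clear of it all.

Things in the scene. Friction and masses are not known exactly. Their poses are not given: they have to be found in the camera images.
- riser: Fixed pale wooden riser (small step shelf), 175 mm deep (x), 300 mm wide (y), 75 mm high, open at the front. Origin on the table under the middle of its front edge; its x axis points from the front edge to the back, z up. Two identical flip markers are pivoted on its front top edge, 75 mm left (+y) and right (-y) of the middle.
- marker_left (a joint): Angle (rad) of the left flip marker (robot's left). 0: sticks out level from the riser's front edge towards the robot, ring symbol up, nothing below it down to the table; 1.57: straight up; 3.14: turned over, flat along the riser's top, tick up. Starts at 0 to 0.35; stops at 0 and 3.14. Friction pivot: it stays at any angle where it is left; about 1 N at the edge turns it.
- marker_left_hinge (a point): Middle of the pivot line of the left marker, fixed on the riser's front edge, 81 mm above the table, 6 mm above the riser's top. Axes as the riser: y along the pivot, x away from the robot towards the jars. Two small steel brackets, 6 mm thick, are centred 34 mm to either side, their tops 4 mm above the pivot line.
- marker_left_edge (a point): Middle of the free edge of the left marker, a white plastic plate 56 mm wide (y), 5 mm thick (symbols stand 1 mm proud), its free edge 72 mm from the pivot line; the point is at mid-thickness and moves with the plate.
- marker_left_place (a point): Spot on the riser's top, 125 mm behind the pivot of the left marker, where the container that this marker belongs to stands (within about 15 mm).
- marker_right (a joint): Angle (rad) of the right flip marker (robot's right). 0: sticks out level from the riser's front edge towards the robot, ring symbol up, nothing below it down to the table; 1.57: straight up; 3.14: turned over, flat along the riser's top, tick up. Starts at 0 to 0.35; stops at 0 and 3.14. Friction pivot: it stays at any angle where it is left; about 1 N at the edge turns it.
- marker_right_hinge (a point): Middle of the pivot line of the right marker, fixed on the riser's front edge, 81 mm above the table, 6 mm above the riser's top. Axes as the riser: y along the pivot, x away from the robot towards the jars. Two small steel brackets, 6 mm thick, are centred 34 mm to either side, their tops 4 mm above the pivot line.
- marker_right_edge (a point): Middle of the free edge of the right marker, a white plastic plate 56 mm wide (y), 5 mm thick (symbols stand 1 mm proud), its free edge 72 mm from the pivot line; the point is at mid-thickness and moves with the plate.
- marker_right_place (a point): Spot on the riser's top, 125 mm behind the pivot of the right marker, where the container that this marker belongs to stands (within about 15 mm).
- tall_bottle: Tall amber vitamin bottle, 52 mm across, 115 mm high, loose on the riser behind one of the two markers; origin at the centre of its underside.
- short_jar: Short amber vitamin jar, 60 mm across, 65 mm high, loose on the riser behind the other marker; origin at the centre of its underside.
- small_cup: Small white ceramic cup, 38 mm across, 40 mm high, on the riser between bottle and jar; origin at the centre of its underside.
- mug: Blue ceramic mug, 82 mm across, 85 mm high, on the table to the left of the riser; origin at the centre of its underside, handle at its +y.
- tissue_box: Tissue box, 115 mm by 230 mm, 80 mm high, on the table to the right of the riser; origin at the centre of its underside.

How it is judged:
By the outcome, as a careful person would: the job done as asked, in the order asked, and still so for the second after the job is handed in, with the robot touching nothing.
It also fails if it takes over 38 s, if anything falls off the work surface, if the arm or the gripper's body presses on something with over 40 N, if the wrist force passes 120 N, or if a joint passes its speed limit or range.

## Robot

A 6-joint arm with a two-finger parallel gripper is mounted at the origin on the work surface. World frame = base frame: x ahead of the robot, y to its left, z up, the work surface at z = 0. Lengths are in m, angles in rad, forces in N, time in s.
With the tool pointing down it reaches from about 0.35 to 0.975 m from the base axis. Payload 4.9 kg.
Tool frame: the origin (TCP) lies on the centre line of the jaws, within the pads' length; the fingertips stand 8 mm ahead of it and the grasp point (between the pads) lies 11 mm behind it; z points along the fingers, y is the line along which they close (so a half turn about z gives the same grasp; the last joint's range is limited). The gripper opens to 85 mm and grips with 20 to 120 N. Pads are 22 mm wide; open, the fingers measure 114 mm over their backs; the gripper's body (76 mm by 85 mm) begins 54 mm behind the grasp point. The pads swing forward as they close: fully open they stand 13 mm farther back than shut.
Start: joints at [1.135, 0.053, 1.613, -0, 1.476, -0.119], TCP at [0.195, 0.594, 0.239] pointing down, gripper open.
Joint ranges: [-3.01, 3.01], [-1.01, 2.22], [0.06, 2.58], [-1.02, 4.17], [0.09, 2.62], [-3.14, 3.14]. Speed limits (rad/s): [2.57, 2.57, 3.14, 3.14, 3.14, 3.14].

## Interface

Orientations are given as a unit quaternion [w, x, y, z].
In Python, from plant import manip, vision, hand_in, get_obs gives the robot as it stands (manip), with the cameras (vision), the job as plain functions and the readings as plain functions.
- The arm moves only by the shell command python3 steer.py FILE [OPENING] [FORCE], which reads ROWS from the file FILE. ROWS is a JSON list of rows, 1 to 20 of them, each an object with the fields d (a list: dx, dy, dz in m), twist (a turn about the tool's z in rad); a field left out counts as zero; each row is the pose to reach, as a shift and turn from the pose commanded when the command began, along the tool's axes at that moment; what a row does not reach only later rows make up. A row lasts 1/8 s, in which the tool goes at most 0.0625 m and 0.188 rad, less where a joint would pass 70% of its speed; a pose out of reach is approached as far as the arm can. OPENING is the finger opening in m, set as the command begins (- or left out keeps the last). The fingers move at their own pace and stop on an object; FORCE is the grip in N (left out, the last holds). Time passes only in rows, so rows that do not move let the fingers close. It prints the time, the measured TCP pose, the force, the opening and the grip force at its end. Input that does not fit is refused with a message, and nothing moves.
- get_obs(): the state, without advancing time (a new reading comes with each control period).
- vision.get_image(name): name is "scene" or "top" or "wrist"; returns a dict with "frame" (420x560x3 uint8, red, green, blue), "range_z" (420x560 float32, m along the optical axis (not along the pixel's ray), 0 where there is no reading), "vertical_fov" (degrees; the focal length in pixels is half the picture's height over the tangent of half this angle, whatever the lens; pixels are square), "cx", "cy" (the principal point, pixels), "dist" ([k1, k2, p1, p2, k3] as OpenCV has them; the pictures are not rectified), "rvec" (rotation vector, rad) and "tvec" (3), from world to camera coordinates, as OpenCV has them. Camera axes: x right, y down, z forward; pixel columns grow to the right and rows downward; lengths in m; the calibration is good to about 2 mm. A picture is of the moment at which its call begins.
- hand_in(): hands the job in; it is judged then, once.
The state is a dict: "t": time; "qpos": joint angles; "dq": joint speeds; "joint_efforts": joint torques, N m; "eef_pos": TCP position; "tcp_rot": TCP orientation; "wrist_force": force on the tool from outside, world axes, zero at the start; "ft_torque": the same for the moment, N m; "grip_width": finger opening in m; "grip_force": force on a finger pad.
Only numpy, scipy, OpenCV 4.12 (cv2) and the standard library are available. Lean on these libraries where they do the work, as an engineer would, in place of code of your own. Each camera call takes 0.05 s, during which the arm holds its last target. There are 200 camera calls.

## Working session

There is one attempt and no reset: what is moved stays moved. The work goes in short steps, Python scripts to look and compute and a shell command to move; the robot and the scene stay as the last step left them, time stands still between calls to the robot, and variables do not carry over. Pictures are saved under pics/ and viewed, at most 10 in all, crops included, and the job is handed in when it is done.

```bash
ls; mkdir -p pics
cat > h.py <<'E'
import numpy as np, cv2
from plant import manip, vision, hand_in, get_obs
def cam(n):
    d=vision.get_image(n); h=d["frame"].shape[0]
    f=h/2/np.tan(np.radians(d["vertical_fov"])/2)
    d["K"]=np.array([[f,0,d["cx"]],[0,f,d["cy"]],[0,0,1]]); d["R"]=cv2.Rodrigues(np.array(d["rvec"],float))[0]
    d["D"]=np.array(d["dist"],float); d["t"]=np.array(d["tvec"],float).reshape(3); return d
def pts(d):
    h,w=d["range_z"].shape
    uv=np.stack(np.meshgrid(np.arange(w),np.arange(h)),-1).reshape(-1,1,2).astype(float)
    n=cv2.undistortPoints(uv,d["K"],d["D"]).reshape(h,w,2)
    z=d["range_z"][...,None]; c=np.concatenate([n*z,z],-1)
    P=(c-d["t"])@d["R"]; P[d["range_z"]<=0]=np.nan; return P
def save(d,n): cv2.imwrite("pics/"+n+".png",d["frame"][...,::-1])
E
python3 - <<'E'
from h import *
for n in("scene","top"):
    d=cam(n); save(d,n+"0"); np.save(n+"P.npy",pts(d)); np.save(n+"F.npy",d["frame"])
    print(n,-d["R"].T@d["t"])
o=get_obs(); print({k:np.round(v,3) for k,v in o.items()})
E
```

```text
pics
plant.py
steer.py
scene [ 1.24277744 -0.33943756  0.82650794]
top [ 0.51491225 -0.03727624  1.24379696]
{'t': np.float64(0.1), 'qpos': array([ 1.135,  0.053,  1.614, -0.   ,  1.476, -0.119]), 'dq': array([-0.001, -0.001, -0.004, -0.   , -0.001,  0.001]), 'joint_efforts': array([ 0.0000e+00, -3.9490e+01, -3.7137e+01, -0.0000e+00,  4.0000e-03,
        0.0000e+00]), 'eef_pos': array([0.194, 0.593, 0.238]), 'tcp_rot': array([-0.   ,  0.158,  0.987, -0.001]), 'wrist_force': array([-0.843, -0.725, -0.235]), 'ft_torque': array([-0.022, -0.033,  0.026]), 'grip_force': np.float64(0.0), 'grip_width': np.float64(0.085)}
```

View pics/scene0.png

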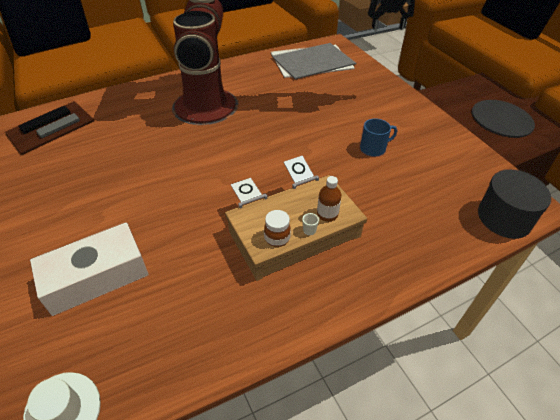

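View pics/top0.png

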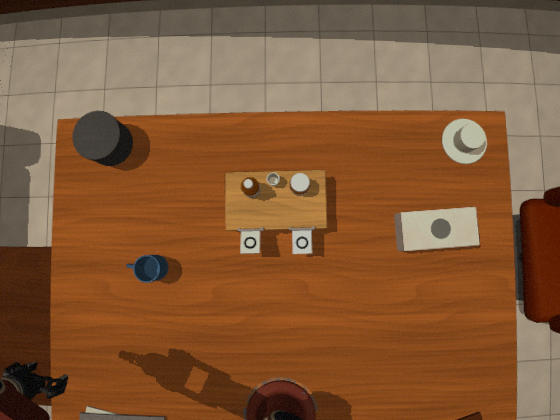

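The top view shows the tall bottle at (250,187), behind the left marker at (250,241). The jar is at (300,183), the cup at (273,179), the mug at (150,268) and the tissue box at (440,229). The scene view agrees: bottle at (329,200), its marker at (299,168). So the marker to turn is the left one.

Run:
```python
from h import *
P=np.load("topP.npy");F=np.load("topF.npy").astype(int)
def reg(r0,r1,c0,c1): return P[r0:r1,c0:c1].reshape(-1,3),F[r0:r1,c0:c1].reshape(-1,3)
# riser top plane
p,c=reg(165,235,220,332); m=(abs(p[:,2]-.075)<.006)&(c[:,0]-c[:,2]>30)
q=p[m]; r=cv2.minAreaRect(q[:,:2].astype(np.float32)*1000); print("riser",r,np.median(q[:,2]), cv2.boxPoints(r).round(0).tolist())
for n,(c0,c1) in {"L":(236,266),"R":(288,318)}.items():
    p,c=reg(226,258,c0,c1); m=(c.min(1)>120)&(p[:,2]>.06); q=p[m]
    r=cv2.minAreaRect(q[:,:2].astype(np.float32)*1000); print(n,m.sum(),r)
    A=np.c_[q[:,:2],np.ones(len(q))]; k=np.linalg.lstsq(A,q[:,2],rcond=None)[0]; print(" plane",k,"z",q[:,2].min(),q[:,2].max(),"x",q[:,0].min(),q[:,0].max(),"y",q[:,1].min(),q[:,1].max())
for n,b in {"bottle":(170,200,238,262),"cup":(170,190,265,282),"jar":(170,198,286,314)}.items():
    p,c=reg(*b); q=p[p[:,2]>.09]; print(n,q.min(0),q.max(0))
P=np.load("sceneP.npy")[150:190,280:318].reshape(-1,3);c=np.load("sceneF.npy")[150:190,280:318].reshape(-1,3).astype(int)
q=P[(c.min(1)>150)&(P[:,2]>.06)]
A=np.c_[q[:,:2],np.ones(len(q))];print("scene L",len(q),np.linalg.lstsq(A,q[:,2],rcond=None)[0],q.min(0),q.max(0))
```

```text
riser ((656.497314453125, 6.538238525390625), (177.5411834716797, 299.652587890625), 0.1005241796374321) 0.0761734836069231 [[567.0, 156.0], [568.0, -143.0], [746.0, -143.0], [745.0, 157.0]]
L 358 ((534.7734375, 81.88798522949219), (67.23611450195312, 58.5493049621582), 2.671003818511963)
 plane [-0.3493988  -0.00311052  0.28330357] z 0.08286978055160395 0.11130428345588733 x 0.5000628547675778 0.5669907699648808 y 0.052578529022955144 0.11269746835256167
R 378 ((534.4249267578125, -72.60013580322266), (61.1009407043457, 72.62430572509766), 89.27993774414062)
 plane [-0.02272435 -0.00752464  0.0972119 ] z 0.07823487724531564 0.0921757757671752 x 0.4980230879108864 0.5703503282392095 y -0.10360453051767876 -0.041796622284983945
bottle [0.6618996  0.05013687 0.09219107] [0.7120513  0.10187317 0.19506817]
cup [ 0.69634207 -0.0040909   0.09009289] [0.73185114 0.03062329 0.12042392]
jar [ 0.66794422 -0.09355446  0.09158322] [ 0.72362571 -0.03523289  0.14703576]
scene L 398 [-0.33487555 -0.00610801  0.27557717] [0.49988654 0.05041729 0.08312785] [0.5712208  0.10757455 0.10987696]
```

```bash
echo '[{"d":[-0.05, -0.05, 0], "twist":-0.1}, {"d":[-0.1, -0.1, 0], "twist":-0.2}, {"d":[-0.14, -0.14, 0], "twist":-0.318}, {"d":[-0.18, -0.18, 0], "twist":-0.318}, {"d":[-0.22, -0.225, 0], "twist":-0.318}, {"d":[-0.26, -0.27, 0], "twist":-0.318}, {"d":[-0.3, -0.315, 0], "twist":-0.318}, {"d":[-0.34, -0.36, 0], "twist":-0.318}, {"d":[-0.37, -0.39, 0], "twist":-0.318}, {"d":[-0.392, -0.409, 0], "twist":-0.318}, {"d":[-0.392, -0.409, 0], "twist":-0.318}, {"d":[-0.392, -0.409, 0], "twist":-0.318}, {"d":[-0.392, -0.409, 0], "twist":-0.318}]' > path.dat && python3 steer.py path.dat 0 20
python3 - <<'E'
from h import *
o=get_obs(); print(o["eef_pos"],o["tcp_rot"],o["wrist_force"],o["grip_width"])
d=cam("wrist"); save(d,"w1")
E
```

```text
t: 1.72
eef_pos: [0.4393, 0.0841, 0.2391]
tcp_rot: [-0.0, -0.001, 1.0, 0.0]
wrist_force: [-0.0, -0.1, 0.4]
grip_width: -0.0003
grip_force: 0.0
[0.43927334 0.08405516 0.23913873] [-1.50271605e-04 -1.42205945e-03  9.99998971e-01  1.14325835e-04] [-0.02789227 -0.07437954  0.367527  ] -0.00028688475255740653
```

View pics/w1.png

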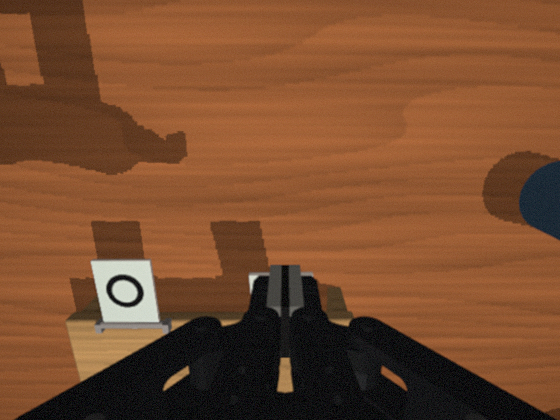

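The wrist view shows the shut fingers at (285,290), lined up in front of the left marker's plate at (280,275). I'll go down in front of it, then move up close to the edge.

```bash
echo '[{"d":[0, -0.0025, 0.06]}, {"d":[0, -0.0025, 0.12]}, {"d":[0, -0.0025, 0.16]}, {"d":[0, -0.0025, 0.176]}, {"d":[-0.02, -0.0025, 0.176]}, {"d":[-0.036, -0.0025, 0.176]}, {"d":[-0.042, -0.0025, 0.176]}, {"d":[-0.042, -0.0025, 0.176]}]' > path.dat && python3 steer.py path.dat
python3 - <<'E'
from h import *
d=cam("scene"); save(d,"s2"); f=d["frame"][110:230,220:380,::-1]; cv2.imwrite("pics/s2c.png",cv2.resize(f,None,fx=5,fy=5,interpolation=cv2.INTER_CUBIC))
E
```

```text
t: 2.78
eef_pos: [0.4824, 0.0809, 0.0642]
tcp_rot: [0.001, -0.001, 1.0, 0.0]
wrist_force: [-0.7, -0.6, 0.7]
grip_width: -0.0004
grip_force: 0.0
```

View pics/s2c.png

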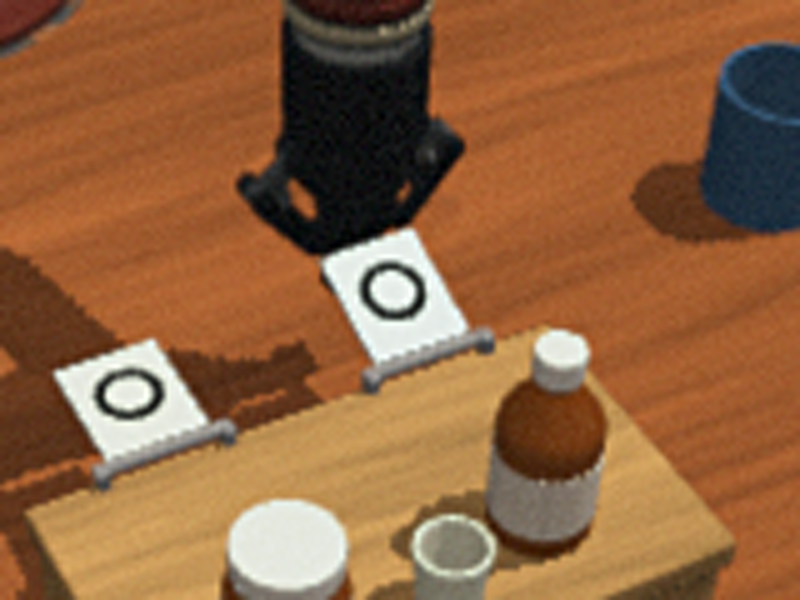

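The shut fingers stand just in front of the left plate's free edge (crop: edge about (370,250), ring still up). Now I'll ease forward until they touch.

```bash
echo '[{"d":[-0.002, 0, 0]}, {"d":[-0.004, 0, -0.001]}, {"d":[-0.005, 0, -0.002]}, {"d":[-0.006, 0, -0.003]}]' > path.dat && python3 steer.py path.dat; echo '[{"d":[-0.001, 0, -0.002]}, {"d":[-0.001, 0, -0.003]}]' > path.dat && python3 steer.py path.dat
```

```text
t: 3.32
eef_pos: [0.4866, 0.0807, 0.0658]
tcp_rot: [-0.002, -0.001, 1.0, -0.0]
wrist_force: [-4.9, -1.1, 1.1]
grip_width: 0.0001
grip_force: 0.0
t: 3.58
eef_pos: [0.4877, 0.0807, 0.0688]
tcp_rot: [-0.001, -0.001, 1.0, -0.0]
wrist_force: [-3.3, -0.6, 0.5]
grip_width: 0.0002
grip_force: 0.0
```

```bash
echo '[{"d":[-0.001, 0, -0.004]}, {"d":[-0.002, 0, -0.008]}, {"d":[-0.003, 0, -0.012]}, {"d":[-0.004, 0, -0.015]}]' > path.dat && python3 steer.py path.dat
cat > look.py <<'E'
from h import *
import sys
d=cam("top");P=pts(d);c=d["frame"].astype(int)
m=(P[...,1]>.05)&(P[...,1]<.112)&(P[...,2]>.083)&(P[...,2]<.17)&(P[...,0]>.49)&(P[...,0]<.65)&(c.min(2)>110)
q=P[m]; print(len(q), q.min(0) if len(q) else 0, q.max(0) if len(q) else 0)
d=cam("scene");P=pts(d);c=d["frame"].astype(int)
m=(P[...,1]>.05)&(P[...,1]<.112)&(P[...,2]>.083)&(P[...,2]<.17)&(P[...,0]>.49)&(P[...,0]<.65)&(c.min(2)>110)
q=P[m]; print(len(q), q.min(0) if len(q) else 0, q.max(0) if len(q) else 0)
if len(q)>30:
    v=np.linalg.svd((q-np.median(q,0))[:,[0,2]],full_matrices=False)[2][0]; print("angle",np.degrees(np.arctan2(v[1],-v[0]))%180)
if len(sys.argv)>1: cv2.imwrite("pics/%s.png"%sys.argv[1],cv2.resize(d["frame"][110:230,220:380,::-1],None,fx=5,fy=5,interpolation=cv2.INTER_CUBIC))
E
python3 look.py
```

```text
t: 4.08
eef_pos: [0.4936, 0.0807, 0.0851]
tcp_rot: [0.001, -0.001, 1.0, 0.0]
wrist_force: [0.4, 0.2, -0.5]
grip_width: -0.0002
grip_force: 0.0
179 [0.53693682 0.05084112 0.08346926] [0.5697883  0.10874745 0.11174338]
503 [0.50679318 0.05046713 0.08336533] [0.57426595 0.11105263 0.12333825]
angle 31.007343018196508
```

```bash
echo '[{"d":[-0.002, 0, -0.004]}, {"d":[-0.0035, 0, -0.007]}, {"d":[-0.006, 0, -0.011]}, {"d":[-0.008, 0, -0.014]}, {"d":[-0.0105, 0, -0.017]}, {"d":[-0.013, 0, -0.020]}]' > path.dat && python3 steer.py path.dat ; echo '[{"d":[-0.003, 0, -0.003]}, {"d":[-0.006, 0, -0.005]}, {"d":[-0.009, 0, -0.008]}, {"d":[-0.012, 0, -0.010]}, {"d":[-0.012, 0, -0.010]}]' > path.dat && python3 steer.py path.dat;python3 look.py
```

```text
t: 4.92
eef_pos: [0.506, 0.0807, 0.1045]
tcp_rot: [0.0, -0.001, 1.0, 0.0]
wrist_force: [-0.7, -0.6, -0.6]
grip_width: 0.0004
grip_force: 0.3
t: 5.55
eef_pos: [0.5183, 0.0807, 0.1146]
tcp_rot: [0.001, -0.001, 1.0, -0.0]
wrist_force: [-0.9, -0.4, -0.7]
grip_width: 0.0005
grip_force: 0.0
0 0 0
488 [0.53004925 0.05102337 0.08307769] [0.573641   0.11182429 0.14703363]
angle 58.67359446233449
```

```bash
echo '[{"d":[-0.003, 0, -0.003]}, {"d":[-0.006, 0, -0.006]}, {"d":[-0.009, 0, -0.009]}, {"d":[-0.012, 0, -0.011]}, {"d":[-0.015, 0, -0.013]}, {"d":[-0.018, 0, -0.015]}, {"d":[-0.021, 0, -0.016]}, {"d":[-0.024, 0, -0.017]}, {"d":[-0.027, 0, -0.018]}, {"d":[-0.030, 0, -0.018]}, {"d":[-0.033, 0, -0.018]}, {"d":[-0.036, 0, -0.018]}]' > path.dat && python3 steer.py path.dat;python3 look.py s3
```

```text
t: 7.15
eef_pos: [0.5541, 0.0807, 0.1324]
tcp_rot: [0.0, -0.001, 1.0, -0.0]
wrist_force: [-0.6, 0.6, -0.5]
grip_width: 0.0001
grip_force: 0.3
0 0 0
306 [0.56307023 0.05163041 0.08331009] [0.57363745 0.11140101 0.15667315]
angle 89.2138327495673
```

View pics/s3.png

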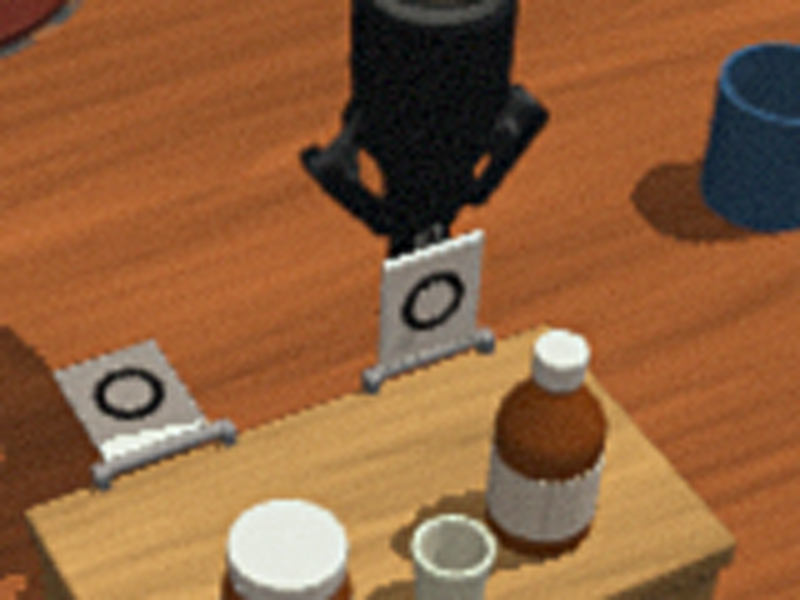

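The plate stands upright (crop: (430,290)), with the fingers behind it. Next I'll follow the arc over and down.

```bash
echo '[{"d":[-0.003, 0, 0]}, {"d":[-0.006, 0, 0]}, {"d":[-0.009, 0, 0]}, {"d":[-0.012, 0, 0.0005]}, {"d":[-0.015, 0, 0.001]}, {"d":[-0.018, 0, 0.002]}, {"d":[-0.022, 0, 0.0035]}, {"d":[-0.025, 0, 0.0055]}, {"d":[-0.028, 0, 0.0075]}, {"d":[-0.0315, 0, 0.010]}, {"d":[-0.034, 0, 0.0125]}, {"d":[-0.0365, 0, 0.0155]}, {"d":[-0.0395, 0, 0.0185]}, {"d":[-0.0395, 0, 0.0185]}]' > path.dat && python3 steer.py path.dat;python3 look.py
```

```text
t: 9.0
eef_pos: [0.5931, 0.0808, 0.1132]
tcp_rot: [-0.0, -0.001, 1.0, -0.0]
wrist_force: [-0.3, -1.1, -0.5]
grip_width: -0.0002
grip_force: 0.0
0 0 0
142 [0.56743716 0.05137201 0.08490206] [0.63201723 0.11098022 0.12451798]
angle 148.7424941200195
```

Now down the rest of the way: first to the 85° point of the arc, then in fine steps.

```bash
echo '[{"d":[-0.002, 0, 0.003]}, {"d":[-0.0035, 0, 0.0065]}, {"d":[-0.0052, 0, 0.010]}, {"d":[-0.006, 0, 0.013]}, {"d":[-0.0065, 0, 0.0155]}, {"d":[-0.0068, 0, 0.0175]}, {"d":[-0.0068, 0, 0.0175]}]' > path.dat && python3 steer.py path.dat; echo '[{"d":[0, 0, 0.001]}, {"d":[0, 0, 0.002]}, {"d":[0, 0, 0.002]}]' > path.dat && python3 steer.py path.dat
```

```text
t: 9.98
eef_pos: [0.5999, 0.0808, 0.096]
tcp_rot: [-0.0, -0.001, 1.0, -0.0]
wrist_force: [-0.6, -0.6, 0.5]
grip_width: 0.0003
grip_force: 0.0
t: 10.35
eef_pos: [0.6001, 0.0808, 0.0943]
tcp_rot: [-0.0, -0.001, 1.0, 0.0]
wrist_force: [0.9, -0.4, -0.4]
grip_width: 0.0001
grip_force: 0.0
```

```bash
for i in 1; do echo '[{"d":[0, 0, 0.0008]}, {"d":[0, 0, 0.0008]}]' > path.dat && python3 steer.py path.dat; echo '[{"d":[0, 0, 0.0008]}, {"d":[0, 0, 0.0008]}]' > path.dat && python3 steer.py path.dat;  done
```

```text
t: 10.6
eef_pos: [0.6001, 0.0808, 0.0935]
tcp_rot: [-0.0, -0.001, 1.0, -0.0]
wrist_force: [0.7, -0.1, 0.9]
grip_width: -0.0003
grip_force: 0.0
t: 10.85
eef_pos: [0.6001, 0.0808, 0.0926]
tcp_rot: [-0.0, -0.001, 1.0, -0.0]
wrist_force: [-0.2, -0.8, -0.0]
grip_width: -0.0002
grip_force: 0.0
```

```bash
echo '[{"d":[0, 0, 0.0005]}, {"d":[0, 0, 0.0005]}]' > path.dat && python3 steer.py path.dat; echo '[{"d":[0, 0, 0.0005]}, {"d":[0, 0, 0.0005]}]' > path.dat && python3 steer.py path.dat; python3 look.py
```

```text
t: 11.1
eef_pos: [0.6001, 0.0808, 0.0921]
tcp_rot: [-0.0, -0.001, 1.0, -0.0]
wrist_force: [0.2, 0.0, -0.3]
grip_width: 0.0002
grip_force: 0.0
t: 11.35
eef_pos: [0.6001, 0.0808, 0.0916]
tcp_rot: [-0.0, -0.001, 1.0, -0.0]
wrist_force: [-0.7, -0.1, 0.4]
grip_width: 0.0
grip_force: 0.1
14 [0.56644438 0.07411947 0.08350023] [0.56934667 0.10989299 0.08845138]
214 [0.56610847 0.0509625  0.08303569] [0.64157541 0.10807618 0.10266799]
angle 0.9537807082012648
```

```bash
echo '[{"d":[0, 0, 0.0005]}, {"d":[0, 0, 0.0005]}]' > path.dat && python3 steer.py path.dat; echo '[{"d":[0, 0, 0.0005]}, {"d":[0, 0, 0.0005]}]' > path.dat && python3 steer.py path.dat
python3 - <<'E'
from h import *
d=cam("scene");P=pts(d);c=d["frame"].astype(int)
m=(P[...,1]>.052)&(P[...,1]<.112)&(P[...,2]>.077)&(P[...,2]<.096)&(P[...,0]>.575)&(P[...,0]<.65)&(c.min(2)>90)
q=P[m];A=np.c_[q[:,:2],np.ones(len(q))];k=np.linalg.lstsq(A,q[:,2],rcond=None)[0];print(len(q),k,A.mean(0),np.median(q[:,2]),np.percentile(q[:,2],[5,95]))
cv2.imwrite("pics/s4.png",cv2.resize(d["frame"][110:230,220:380,::-1],None,fx=5,fy=5,interpolation=cv2.INTER_CUBIC))
E
```

```text
t: 11.7
eef_pos: [0.6001, 0.0808, 0.0915]
tcp_rot: [-0.0, -0.001, 1.0, -0.0]
wrist_force: [-1.9, 0.3, 3.3]
grip_width: 0.0
grip_force: 1.5
t: 11.95
eef_pos: [0.6001, 0.0808, 0.0915]
tcp_rot: [-0.0, -0.001, 1.0, -0.0]
wrist_force: [-3.6, 0.0, 6.1]
grip_width: 0.0
grip_force: 2.8
229 [-0.01146678  0.01208548  0.09048599] [0.61254846 0.07077236 1.        ] 0.08417978349477305 [0.08190058 0.08657628]
```

View pics/s4.png

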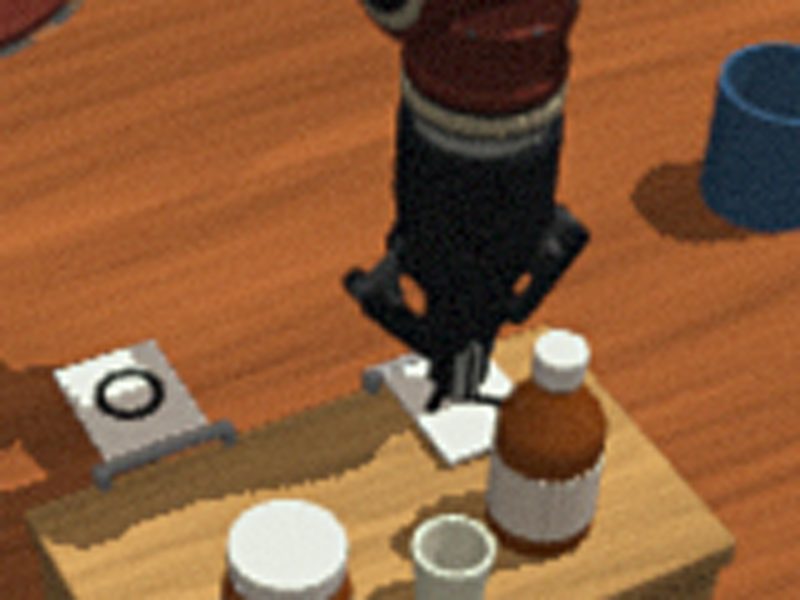

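Hard stop reached at about 6 N. The plate lies flat at (455,410), and its height and slope fit that. Now straight up and back.

```bash
echo '[{"d":[0, 0, -0.005]}, {"d":[0, 0, -0.02]}, {"d":[0, 0, -0.05]}, {"d":[0, 0, -0.1]}, {"d":[0.02, 0, -0.15]}, {"d":[0.06, 0, -0.17]}, {"d":[0.11, 0, -0.18]}, {"d":[0.16, 0, -0.18]}, {"d":[0.16, 0, -0.18]}, {"d":[0.16, 0, -0.18]}]' > path.dat && python3 steer.py path.dat
python3 - <<'E'
from h import *
d=cam("scene");P=pts(d);c=d["frame"].astype(int)
m=(P[...,1]>.052)&(P[...,1]<.112)&(P[...,2]>.077)&(P[...,2]<.096)&(P[...,0]>.575)&(P[...,0]<.65)&(c.min(2)>90)
q=P[m];A=np.c_[q[:,:2],np.ones(len(q))];k=np.linalg.lstsq(A,q[:,2],rcond=None)[0];print(len(q),k,np.median(q[:,2]))
cv2.imwrite("pics/s5.png",cv2.resize(d["frame"][110:230,220:380,::-1],None,fx=5,fy=5,interpolation=cv2.INTER_CUBIC))
print(get_obs()["wrist_force"])
E
```

```text
t: 13.25
eef_pos: [0.4405, 0.0806, 0.2717]
tcp_rot: [0.001, -0.001, 1.0, 0.0]
wrist_force: [-0.6, 0.9, -0.4]
grip_width: 0.0
grip_force: 0.0
325 [-0.0019711   0.00916899  0.08488359] 0.0843718322434704
[-0.23131249 -0.750607   -0.44685604]
```

View pics/s5.png

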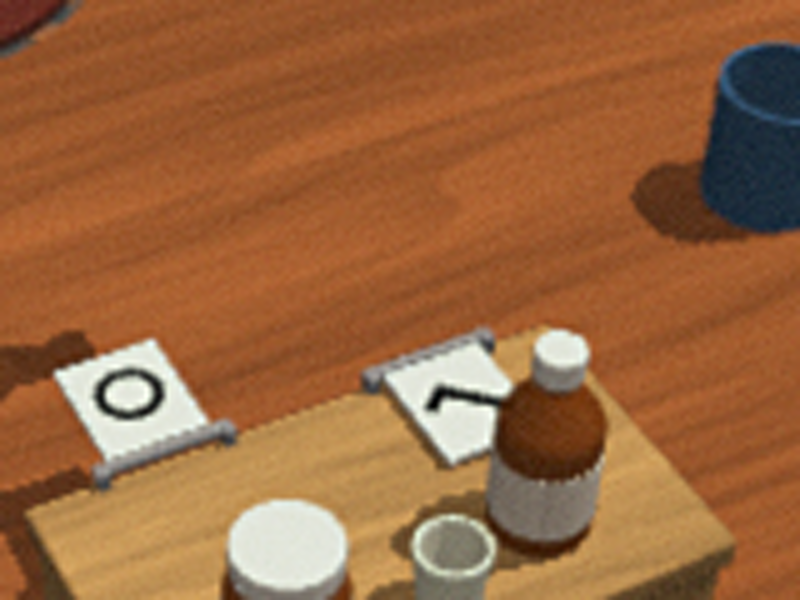

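The left marker lies flat with its tick up at (460,400). The right marker still shows its ring, and the bottle, jar and cup are where they were.

```bash
python3 -c "
from plant import manip, vision, hand_in, get_obs
print(hand_in())"
```

```text
the job is handed in; nothing more can be done
None
```

The tall bottle's marker (the left one) now lies flat on the riser with its tick face up; the short jar's marker and the things around it look unmoved, the arm finished clear, and the job was handed in at about 13 s.

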